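Find the open air slot of a fryer with a gap gauge, then flip the sign

ROBOT

A 6-joint arm with a two-finger parallel gripper is mounted at the origin on the work surface. World frame = base frame: x ahead of the robot, y to its left, z up, the work surface at z = 0. Lengths are in m, angles in rad, forces in N, time in s.
With the tool pointing down it reaches from about 0.275 to 1 m from the base axis. Payload 8.4 kg.
Tool frame: the origin (TCP) lies on the centre line of the jaws, within the pads' length; the fingertips stand 17 mm ahead of it and the grasp point (between the pads) lies 2 mm behind it (bot.tcp_to_tips is the z of the fingertips in the tool frame, in m); z points along the fingers, y is the line along which they close (so a half turn about z gives the same grasp; the last joint's range is limited). The gripper opens to 85 mm and grips with 20 to 120 N. Pads are 22 mm wide; open, the fingers measure 114 mm over their backs; the gripper's body (76 mm by 85 mm) begins 54 mm behind the grasp point. The pads swing forward as they close: fully open they stand 13 mm farther back than shut.
Start: joints at [1.209, 0.353, 1.633, -0, 1.155, -0.002], TCP at [0.22, 0.585, 0.248] pointing down, gripper open.
Joint ranges: [-2.63, 2.63], [-0.92, 2.1], [0.06, 2.66], [-1.3, 4.44], [0, 2.69], [-3.02, 3.02]. Speed limits (rad/s): [2.22, 2.22, 2.79, 3.14, 3.14, 3.14].

INTERFACE

Orientations are given as a unit quaternion [x, y, z, w].
In Python, from workcell import bot, camrig, eoat gives the robot as it stands (bot), with the cameras (camrig) and the gripper (eoat). Calls block until the motion is done:
- bot.reach(position, orientation): joint-space move of the TCP to a pose.
- bot.servo_line(position, ori=None, velocity=0.15): straight line of the TCP; ori=None keeps the orientation; velocity is the mean speed in m/s.
- bot.goto_joints(angles): joint-space move.
- eoat.move_gripper(opening, strength=None): finger opening in m; strength is the grip in N (None keeps the last); returns when the fingers have stopped.
- bot.dwell(seconds).
- bot.solve_ik(position, orientation): joint angles nearest the present ones, or None.
- bot.get_obs(): the state.
- camrig.read_camera(name): name is "side" or "top"; returns a dict with "frame" (384x512x3 uint8, red, green, blue), "intrinsics" (3x3 intrinsics, pixels), "view" (4x4, takes a point from world to camera coordinates). Camera axes: x right, y down, z forward; pixel columns grow to the right and rows downward; lengths in m; the calibration is good to about 2 mm. A picture is of the moment at which its call begins. There is no depth.
A pose or a line that the arm cannot do raises bot.IKError and nothing moves.
- bot.hand_in(): hands the job in; it is judged then, once.
The state is a dict: "time_s": time; "joint_pos": joint angles; "joint_vel": joint speeds; "joint_efforts": joint torques, N m; "position": TCP position; "orientation": TCP orientation; "wrist_force": force on the tool from outside, world axes, zero at the start; "ft_torque": the same for the moment, N m; "gripper_width": finger opening in m; "grip_force": force on a finger pad.
Only numpy, scipy, OpenCV 4.12 (cv2) and the standard library are available. Lean on these libraries where they do the work, as an engineer would, in place of code of your own. Each camera call takes 0.05 s, during which the arm holds its last target. There are 200 camera calls.

TASK

Only one of the three air slots in the fryer's sloping front is still open to full depth; the other two are bent shut out of sight and the gauge blade jams in them part-way. Take the yellow-handled gauge from its blue holder, try the slots until the blade slides in right up to the handle, and let go, leaving it standing there. Then turn the pivoting sign half a turn, as far as it goes, so that its green side faces the robot in place of the red; do not disturb the shaker, cup and sauce bottle.

Things in the scene. Friction and masses are not known exactly. Their poses are not given: they have to be found in the camera images.
- gauge: Loose gap gauge, 145 mm long, 160 g: a flat grey metal blade 5 mm thick (its x), 44 mm wide (its y) and 65 mm long, below a yellow handle 16 mm (x) by 36 mm (y) by 80 mm (z, from 65 to 145 mm above the origin). Origin at the middle of the blade's free end; z runs from the blade up through the handle. It starts upright, blade down in the holder, handle standing above it.
- gauge_tip (a point): Middle of the free end of the gauge's blade (the gauge's origin; axes as the gauge).
- gauge_grip (a point): Grip point inside the handle, 112 mm above the blade's free end, 33 mm below the handle's top end; axes as the gauge.
- holder: Fixed blue plastic block 70 mm (x) by 74 mm (y) by 73 mm high on a thin black foot, with an open-topped slot 10 mm (x) by 56 mm (y) for the blade. Origin at the middle of its underside, z up. The gauge's handle rests on the block's top with its x and y along the holder's.
- fryer: Fixed countertop fryer, 360 mm wide (y). Origin on the table under the centre of its sloping front panel; x points away from the robot side. Behind the panel (x from 112 to 412 mm) stand the lidded pans, 153 mm high, their lid handles up to 185 mm.
- panel: The fryer's sloping front panel, flat stainless steel, 140 mm up the slope (its x) by 360 mm (y), centre 125 mm above the table. Its z is the outward normal, up and towards the robot, 0.6 rad (34 degrees) from vertical; x points up the slope. Its three slots, side by side along y, are 105 mm apart.
- slot_left (a point): Centre of the mouth of the left (+y) air slot as seen by the robot, on the panel's surface, framed in black; axes as the panel. 8.5 mm wide (x), 60 mm long (y), straight in along -z. Open, it takes all 65 mm of the blade, until the handle's end meets the panel; bent shut, the blade stops hard 25 to 45 mm down. Which one is open varies and cannot be seen.
- slot_mid (a point): Centre of the mouth of the middle air slot as seen by the robot, on the panel's surface, framed in black; axes as the panel. 8.5 mm wide (x), 60 mm long (y), straight in along -z. Open, it takes all 65 mm of the blade, until the handle's end meets the panel; bent shut, the blade stops hard 25 to 45 mm down. Which one is open varies and cannot be seen.
- slot_right (a point): Centre of the mouth of the right (-y) air slot as seen by the robot, on the panel's surface, framed in black; axes as the panel. 8.5 mm wide (x), 60 mm long (y), straight in along -z. Open, it takes all 65 mm of the blade, until the handle's end meets the panel; bent shut, the blade stops hard 25 to 45 mm down. Which one is open varies and cannot be seen.
- sign_stand: Fixed stand of the sign: a dark round foot of 90 mm and a post of 12 mm, 80 mm high. Origin at the middle of its underside, z up the pivot axis, x away from the robot.
- sign_axis (a point): Point on the sign's pivot axis at its top edge, 146 mm above the table; it turns with the sign, a plate 110 mm wide (y), 8 mm thick (x) and 65 mm tall (81 to 146 mm above the table), pivoted at its middle: its y runs along the plate, its x is the normal of the green face.
- sign (a joint): Angle of the sign about its upright pivot, rad, growing anticlockwise seen from above, stops at 0 and 3.14. At 0 the red face looks along the stand's -x (to the robot) and the green away; at 3.14 the green face looks to the robot. It starts near 0, turns with light friction (0.03 N m) and stays where it is left; pushing one half of the plate with closed fingers turns it.
- shaker: Bystander: glass shaker with steel top, 56 mm diameter, 100 mm high, origin at its underside.
- cup: Bystander: open steel cup, 72 mm diameter, 70 mm high, origin at its underside.
- sauce: Bystander: red sauce bottle with white cap, 60 mm diameter, 170 mm high, origin at its underside.

How it is judged:
By the outcome, as a careful person would: the job done as asked, in the order asked, and still so for the second after the job is handed in, with the robot touching nothing.
It also fails if it takes over 66 s, if anything falls off the work surface, if the arm or the gripper's body presses on something with over 40 N, if the wrist force passes 120 N, or if a joint passes its speed limit or range.

## Working session

There is one attempt and no reset: what is moved stays moved. The work goes in short steps, each a Python script; the robot and the scene stay as the last script left them, time stands still between calls to the robot, and variables do not carry over. Pictures are saved under pics/ and viewed, at most 10 in all, crops included, and the job is handed in when it is done.

```bash
mkdir -p pics; ls
python3 - <<'E'
from workcell import bot, camrig, eoat
import cv2,numpy as np
for n in("side","top"):
    c=camrig.read_camera(n); cv2.imwrite(f"pics/{n}0.png",cv2.resize(c["frame"][:,:,::-1],(800,600),interpolation=cv2.INTER_CUBIC))
    print(n,c["intrinsics"].tolist(),np.round(c["view"],4).tolist())
o=bot.get_obs();print(o)
E
```

```text
pics
workcell.py
side [[359.50823937280427, 0.0, 250.47585168677654], [0.0, 359.50823937280427, 197.05703430873666], [0.0, 0.0, 1.0]] [[0.957, -0.2899, -0.0065, -0.5171], [-0.231, -0.7486, -0.6215, 0.1831], [0.1753, 0.5963, -0.7834, 0.9531], [0.0, 0.0, 0.0, 1.0]]
top [[474.3925544413409, 0.0, 255.42551614284352], [0.0, 474.3925544413409, 191.009860219525], [0.0, 0.0, 1.0]] [[0.0196, -0.9998, 0.0074, -0.0118], [-0.9938, -0.0203, -0.1095, 0.5454], [0.1096, -0.0052, -0.994, 1.3215], [0.0, 0.0, 0.0, 1.0]]
{'time_s': 0.1, 'joint_pos': array([ 1.20860287e+00,  3.53563232e-01,  1.63408163e+00,  2.21334354e-05,
        1.15519190e+00, -2.38503420e-03]), 'joint_vel': array([ 0.00116005, -0.00146674, -0.00452639,  0.00084161, -0.00244098,
        0.00057644]), 'joint_efforts': array([-1.24986160e-03, -6.06352329e+01, -3.42820108e+01, -1.01077744e-04,
        3.86499378e-03,  1.54587532e-06]), 'position': array([0.21989716, 0.58459471, 0.24763716]), 'orientation': array([ 1.78939700e-01,  9.83859846e-01, -6.09911535e-04, -1.22720776e-04]), 'wrist_force': array([-0.60207961, -1.08266447, -0.12802439]), 'ft_torque': array([-0.05676138,  0.06910487, -0.00544101]), 'grip_force': 0.0, 'gripper_width': 0.08537389353131186}
```

View pics/side0.png

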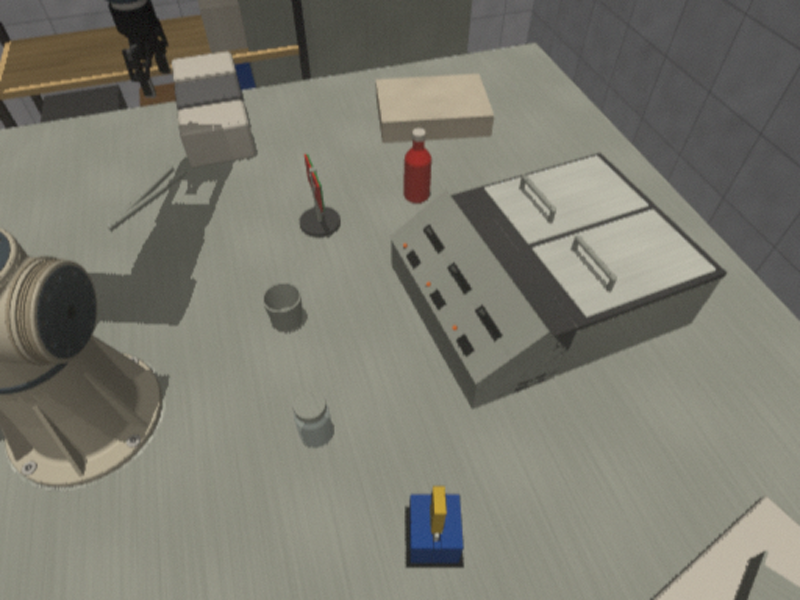

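View pics/top0.png

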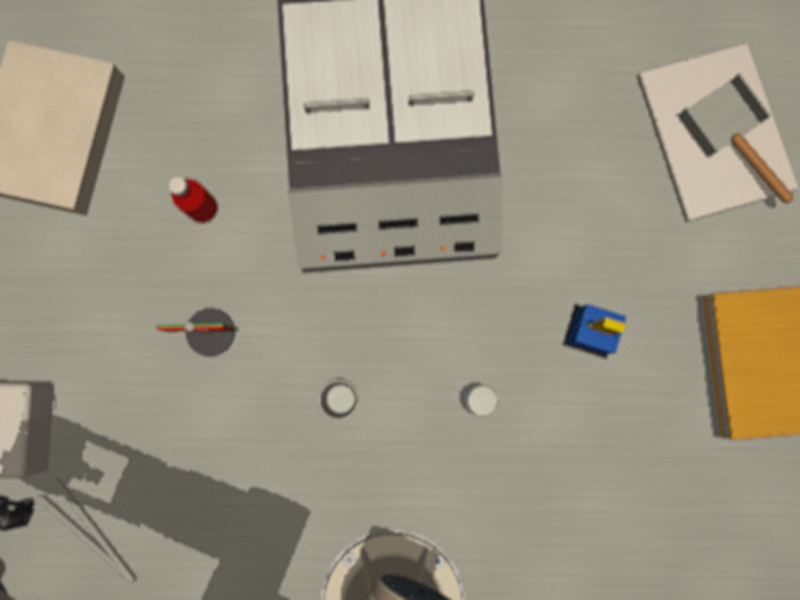

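The side view shows the blue holder at about (437,525), the panel's slots at (433,238), (459,278) and (488,322), and the sign at (318,190). In the top view the holder is at (597,328), the slots at (337,229), (398,224) and (459,219), and the sign foot at (210,331). I'll enlarge these next.

```bash
cat > m.py <<'E'
import cv2,numpy as np
def crop(img,x,y,w,h,W,H):
    return cv2.resize(img[y:y+h,x:x+w],(W,H),interpolation=cv2.INTER_CUBIC)
E
python3 - <<'E'
from workcell import bot, camrig, eoat
import cv2,numpy as np
from m import crop
t=camrig.read_camera("top")["frame"][:,:,::-1];s=camrig.read_camera("side")["frame"][:,:,::-1]
a=crop(t,180,105,160,75,800,375)  # x5 
b=np.hstack([crop(t,355,187,50,45,250,225),crop(t,95,195,60,45,300,225),crop(s,185,95,50,45,250,225)]) # x5
cv2.imwrite("pics/c1.png",np.vstack([a,b]))
cv2.imwrite("pics/c2.png",np.hstack([crop(s,245,120,100,150,400,600),crop(s,250,300,60,90,400,600)]))
E
```

```text
(no output)
```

View pics/c1.png

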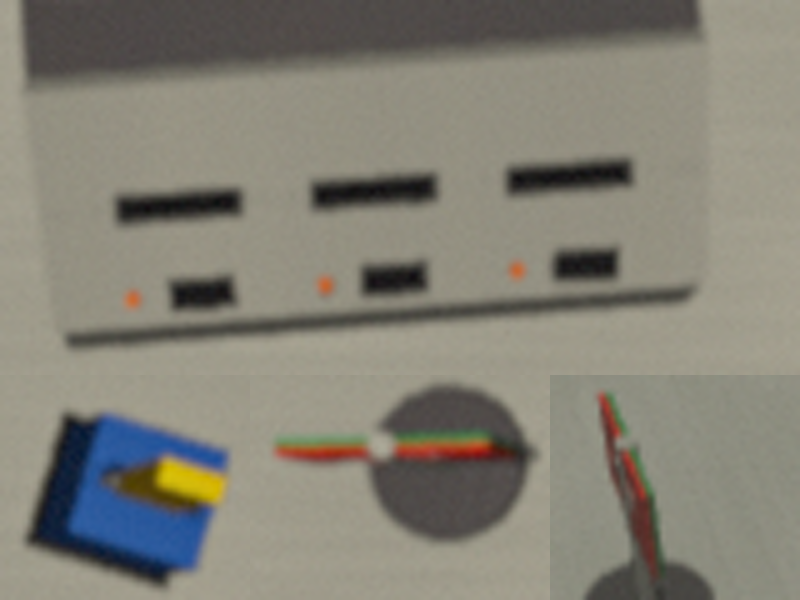

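View pics/c2.png

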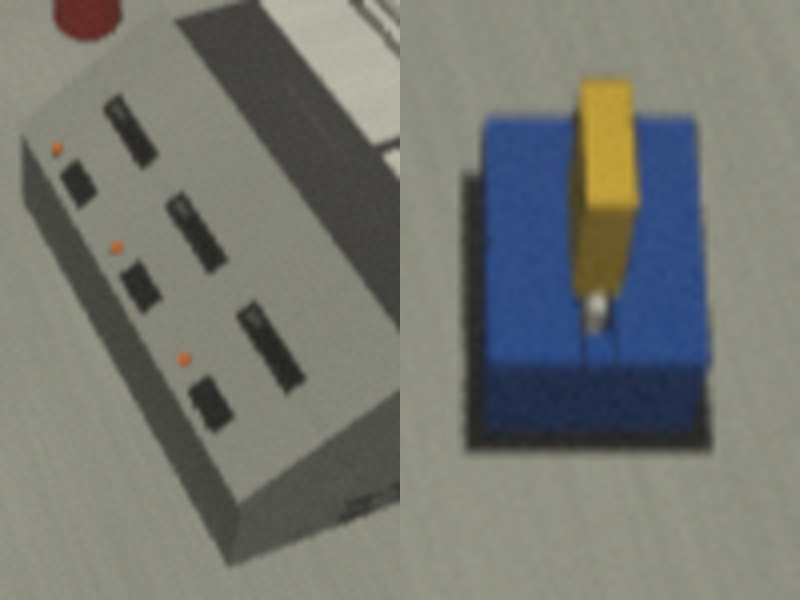

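Both slot crops and the holder and sign crops read cleanly. I'll turn the pixel readings into poses now.

```bash
cat > fit.py <<'E'
from workcell import bot, camrig, eoat
import numpy as np
from scipy.optimize import least_squares
C={n:camrig.read_camera(n) for n in("top","side")}
def proj(n,P):
    P=np.atleast_2d(P);V=C[n]["view"];q=(P@V[:3,:3].T+V[:3,3])@C[n]["intrinsics"].T;return q[:,:2]/q[:,2:]
def o(x0,y0,s,pts): return np.array([x0,y0])+(np.array(pts,float)+.5)/s-.5
st=o(180,105,5,[(179.5,206),(375,191.5),(570,177)]); ss=o(245,120,4,[(131,131.5),(197,232.5),(271.5,348.5)])
def tri(a,b,g=(.5,0,.1)): 
    r=least_squares(lambda p:np.r_[proj("top",p)[0]-a,proj("side",p)[0]-b],g);return r.x,r.fun
for a,b in zip(st,ss): print("slot tri",*[np.round(v,4) for v in tri(a,b)])
def pan(q): # fx,fy,yaw,upslope offset
    c,s=np.cos(q[2]),np.sin(q[2]);R=np.array([[c,-s,0],[s,c,0],[0,0,1]])
    L=np.array([[q[3]*np.cos(.6),y,.125+q[3]*np.sin(.6)] for y in(.105,0,-.105)]);return L@R.T+[q[0],q[1],0]
r=least_squares(lambda q:np.r_[proj("top",pan(q))-st,proj("side",pan(q))-ss].ravel(),[.6,0,0,0])
print("panel",np.round(r.x,4),np.round(r.fun,2),np.round(pan(r.x),4).tolist())
def rect(q,lx,ly,z):
    c,s=np.cos(q[2]),np.sin(q[2]);L=np.array([(1,1),(1,-1),(-1,-1),(-1,1)])*[lx/2,ly/2]
    return np.c_[L@np.array([[c,s],[-s,c]])+q[:2],np.full(4,z)]
bt=o(355,187,5,[(105,40),(228,77),(194,195),(68,158)]);ht=o(355,187,5,[(160,82),(228,98),(222,127),(155,112)])
bs=o(250,300,400/60,[(85,118),(295,118),(309,365),(85,365)]);hs=o(250,300,400/60,[(182,82),(232,82),(238,206),(187,206)])
def near(P,Q): return np.array([p-Q[np.argmin(((Q-p)**2).sum(1))] for p in P])
for dz in(0,.003):
  def f(q): return np.r_[near(bt,proj("top",rect(q,.07,.074,.073+dz))),near(ht,proj("top",rect(q,.016,.036,.153+dz))),near(bs,proj("side",rect(q,.07,.074,.073+dz))),near(hs,proj("side",rect(q,.016,.036,.153+dz)))].ravel()
  h=least_squares(f,[.42,-.37,-.3]);print("holder",np.round(h.x,4),h.cost,np.round(f(h.x).reshape(4,4,2).mean(1),2).tolist())
def topz(p,z): return least_squares(lambda q:proj("top",[q[0],q[1],z])[0]-p,[.4,.3]).x
print("foot",topz(o(95,195,5,[(198,88)])[0],.003),"axis",topz(o(95,195,5,[(131,70)])[0],.146),
 tri(o(95,195,5,[(131,70)])[0],o(185,95,5,[(76,68)])[0]), "ends",topz(o(95,195,5,[(26,72)])[0],.146),topz(o(95,195,5,[(270,75)])[0],.12))
K=lambda u,v,z:np.round(topz(np.array([u,v])*.64,z),3)
print("cup",K(341,400,.07),"shaker",K(481,400,.1),"sauce",K(179,186,.17),K(205,210,.0))
E
python3 fit.py
```

```text
slot tri [0.6544 0.1085 0.1266] [ 0.029  -0.1257 -0.1362  0.0254]
slot tri [0.6647 0.0042 0.1264] [ 0.0445 -0.1759 -0.18    0.0331]
slot tri [ 0.6752 -0.1002  0.1245] [ 0.0459 -0.1647 -0.1587  0.0288]
panel [0.6635 0.0041 0.0964 0.0015] [-0.03 -0.15  0.05 -0.15  0.13 -0.15 -0.1   0.14 -0.18  0.16 -0.19 -0.22] [[0.6546, 0.1087, 0.1259], [0.6648, 0.0042, 0.1259], [0.6749, -0.1003, 0.1259]]
holder [ 0.4949 -0.3593 -0.2928] 14.255633611634794 [[-1.07, -0.13], [-1.24, -0.5], [-0.1, 1.44], [0.12, 0.38]]
holder [ 0.4946 -0.3596 -0.2928] 21.678455908115772 [[-1.47, -0.19], [-1.69, -0.56], [-0.05, 1.73], [0.17, 0.74]]
foot [0.47980654 0.34757262] axis [0.47982421 0.34696797] (array([0.47988811, 0.34656778, 0.14740987]), array([ 0.00643135, -0.06119976, -0.07318383,  0.01451583])) ends [0.47769958 0.40109307] [0.48039952 0.28077086]
cup [0.361 0.097] shaker [ 0.367 -0.143] sauce [0.71  0.368] [0.709 0.368]
```

```bash
cat >> fit.py <<'E'
print("----")
for nm,cs in {"block":[("top",bt,.07,.074,0),("side",bs,.07,.074,0)],"handle":[("top",ht,.016,.036,0),("side",hs,.016,.036,0)]}.items():
  f=lambda q:np.r_[tuple(near(p,proj(n,rect(q,a*q[4],b*q[4],q[3]))) for n,p,a,b,_ in cs)].ravel()
  h=least_squares(f,[.495,-.36,-.29,.1,1]);print(nm,np.round(h.x,4),h.cost,np.round(f(h.x).reshape(2,4,2),1).tolist())
  print([np.round(tri(p1,p2)[0],4).tolist() for p1,p2 in [(cs[0][1].mean(0),cs[1][1].mean(0))]])
E
python3 fit.py | sed -n '/----/,$p'
```

```text
----
block [ 0.4956 -0.3592 -0.2973  0.0626  1.011 ] 2.719600157943291 [[[0.5, 0.6], [-0.6, -0.3], [-0.3, -1.0], [0.4, 0.1]], [[0.3, -0.8], [-0.0, -0.8], [-0.5, 0.8], [-0.3, 0.8]]]
[[0.4956, -0.3597, 0.0606]]
handle [ 0.4963 -0.358  -0.2662  0.1463  1.0018] 0.9852842448814302 [[[-0.3, 0.2], [-0.1, -0.5], [0.2, -0.6], [0.3, 0.3]], [[0.4, -0.3], [-0.0, -0.1], [-0.7, 0.4], [-0.2, 0.1]]]
[[0.4963, -0.3581, 0.1459]]
```

My side crop ran past the image's bottom edge (rows stop at 384), so its vertical scale was 600/84. I'll fix that.

```bash
sed -i 's#o(250,300,400/60,#o(250,300,np.array([400/60,600/84]),#g' fit.py; python3 fit.py | grep -A9 holder
python3 - <<'E'
from workcell import bot, camrig, eoat
import numpy as np
from scipy.spatial.transform import Rotation as R
def q(yaw,tilt,h=0): # tool z = tilted forward-down, tool y = up-slope
    t=R.from_euler('z',yaw)*R.from_euler('y',-tilt)  # panel axes
    x,y,z=t.as_matrix().T
    s=-1 if h else 1
    return R.from_matrix(np.c_[s*y,s*x,-z]).as_quat(),x,y,z
for nm,p in {"L":(.6545,.1087,.1255),"M":(.6647,.0042,.1255),"R":(.6749,-.1003,.1255)}.items():
  for h in(0,1):
    Q,x,y,z=q(.0964,.6,h)
    print(nm,h,[ (lambda a:None if a is None else np.round(a,2).tolist())(bot.solve_ik(np.array(p)+z*d,Q)) for d in(.11,.2)])
for h in(0,1):
    Q,*_=q(-.29,0,h);print(h,[bot.solve_ik([.4955,-.359,zz],Q) for zz in(.118,.25)])
E
```

```text
holder [ 0.4957 -0.3569 -0.2927] 3.4952643470397655 [[-0.21, 0.17], [-0.32, -0.18], [-0.07, 0.22], [0.16, 0.21]]
holder [ 0.4953 -0.3572 -0.2927] 6.394864429707049 [[-0.61, 0.11], [-0.76, -0.24], [-0.02, 0.5], [0.21, 0.57]]
foot [0.47980654 0.34757262] axis [0.47982421 0.34696797] (array([0.47988811, 0.34656778, 0.14740987]), array([ 0.00643135, -0.06119976, -0.07318383,  0.01451583])) ends [0.47769958 0.40109307] [0.48039952 0.28077086]
cup [0.361 0.097] shaker [ 0.367 -0.143] sauce [0.71  0.368] [0.709 0.368]
----
block [ 0.4956 -0.3569 -0.2972  0.0713  0.9818] 0.6862383771063001 [[[0.3, 0.5], [-0.3, -0.3], [-0.1, -0.4], [0.0, 0.5]], [[0.1, -0.0], [0.5, -0.1], [0.1, 0.0], [-0.5, 0.0]]]
[[0.4956, -0.3574, 0.0695]]
handle [ 0.4963 -0.3567 -0.2644  0.1508  0.9635] 0.7310105949410447 [[[-0.5, 0.2], [0.1, -0.4], [0.4, -0.3], [-0.0, 0.5]], [[0.4, -0.0], [0.2, 0.2], [-0.5, 0.1], [-0.2, -0.2]]]
[[0.4963, -0.3569, 0.1504]]
L 0 [[0.2, 0.15, 2.14, -0.23, 0.26, 0.31], [0.22, -0.05, 2.15, -0.16, 0.44, 0.24]]
L 1 [[0.2, 0.15, 2.14, -0.23, 0.26, -2.83], [0.22, -0.05, 2.15, -0.16, 0.44, -2.9]]
M 0 [[-0.05, 0.15, 2.14, 0.32, 0.27, -0.43], [-0.07, -0.04, 2.15, 0.22, 0.45, -0.33]]
M 1 [[-0.05, 0.15, 2.14, 0.32, 0.27, 2.71], [-0.07, -0.04, 2.15, 0.22, 0.45, 2.81]]
R 0 [[-0.28, 0.2, 2.08, 0.63, 0.36, -0.92], [-0.33, 0.01, 2.1, 0.48, 0.53, -0.78]]
R 1 [[-0.28, 0.2, 2.08, 0.63, 0.36, 2.22], [-0.33, 0.01, 2.1, 0.48, 0.53, 2.36]]
0 [array([-6.29445395e-01,  4.79787677e-01,  1.76514857e+00, -4.44089210e-16,
        8.96656403e-01, -3.39445395e-01]), array([-6.29445395e-01,  3.31188758e-01,  1.66090810e+00, -4.44089210e-16,
        1.14949579e+00, -3.39445395e-01])]
1 [array([-6.29445395e-01,  4.79787677e-01,  1.76514857e+00, -4.44089210e-16,
        8.96656403e-01,  2.80214726e+00]), array([-6.29445395e-01,  3.31188758e-01,  1.66090810e+00, -4.44089210e-16,
        1.14949579e+00,  2.80214726e+00])]
```

```bash
cat >> m.py <<'E'
from workcell import bot, camrig, eoat
from scipy.spatial.transform import Rotation as R
def frame(yaw,tilt):
    x,y,z=(R.from_euler('z',yaw)*R.from_euler('y',-tilt)).as_matrix().T
    return R.from_matrix(np.c_[y,x,-z]).as_quat(),x,y,z
Q,px,py,pz=frame(.0964,.6)
SL=dict(L=np.array([.6545,.1087,.1252]),M=np.array([.6647,.0042,.1252]),R=np.array([.6749,-.1003,.1252]))
def tcp(s,d,dx=0,dy=0): # blade tip d above (-: inside) the mouth
    return SL[s]+pz*(.110+d)+px*dx+py*dy
def stat():
    o=bot.get_obs();print("t%.1f"%o["time_s"],"F",np.round(o["wrist_force"],1),"w%.4f"%o["gripper_width"],"grip%.0f"%o["grip_force"],np.round(o["position"],4));return o
def probe(s,d0,dx=0,dy=0,lim=15,step=.004,end=-.064):
    f0=bot.get_obs()["wrist_force"];d=d0
    while d>end:
        d=max(d-step,end);bot.servo_line(tcp(s,d,dx,dy),velocity=.06)
        o=bot.get_obs();f=o["wrist_force"]-f0
        if f@pz>lim: break
    act=(o["position"]-SL[s])@pz-.110
    print(s,"cmd %.4f act %.4f"%(d,act),"f panel axes",np.round([f@px,f@py,f@pz],1),"t%.1f"%o["time_s"]);return d
E
python3 - <<'E'
from m import *
eoat.move_gripper(.06,60)
qh=frame(-.29,0)[0]
bot.reach([.4957,-.3568,.24],qh)
bot.servo_line([.4957,-.3568,.118],velocity=.12)
eoat.move_gripper(.0,60);stat()
bot.servo_line([.4957,-.3568,.26],velocity=.15);stat()
bot.reach(tcp("R",.02),Q);stat()
t=camrig.read_camera("top")["frame"][:,:,::-1];s=camrig.read_camera("side")["frame"][:,:,::-1]
cv2.imwrite("pics/c3.png",np.hstack([crop(s,275,120,80,120,400,600),crop(t,260,90,80,120,400,600)]))
E
```

```text
t5.9 F [-0.8  1.   3.7] w0.0154 grip59 [ 0.496  -0.357   0.1185]
t7.0 F [ 0.  -0.5 -0.5] w0.0156 grip58 [ 0.4952 -0.3564  0.2589]
t8.1 F [-0.8 -0.4 -0.5] w0.0153 grip58 [ 0.6022 -0.1078  0.2326]
```

View pics/c3.png

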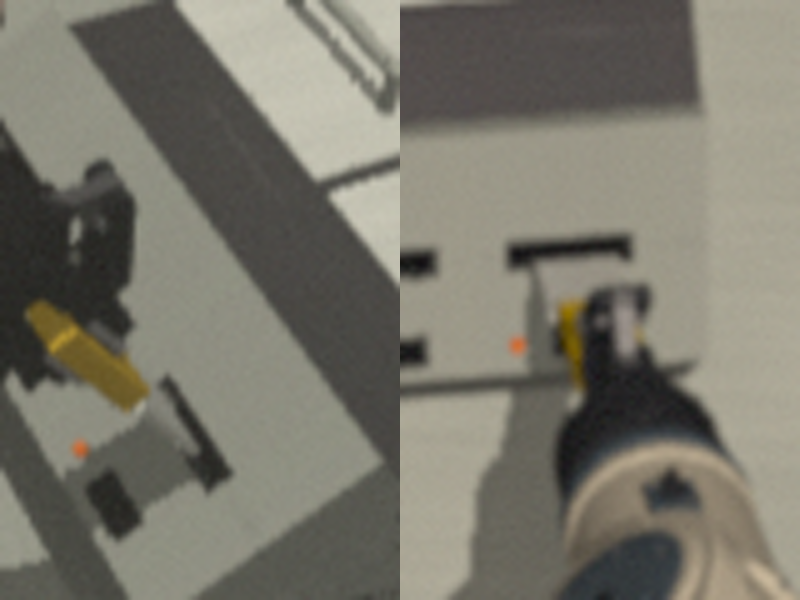

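The side crop shows the gauge held in the fingers, with its blade just above the right slot at about (205,470). It looks aligned, so I'll probe.

Run:
```python
from m import *
d=probe("R",.02)
stat()
```

```text
R cmd -0.0640 act -0.0641 f panel axes [-0.9 -0.4  0.8] t13.4
t13.4 F [-1.2 -0.4 -0.5] w0.0153 grip59 [ 0.6492 -0.1029  0.1632]
```

Run:
```python
from m import *
probe("R",-.064,step=.001,end=-.070,lim=8)
t=camrig.read_camera("top")["frame"][:,:,::-1];s=camrig.read_camera("side")["frame"][:,:,::-1]
cv2.imwrite("pics/c4.png",np.hstack([crop(s,275,120,80,120,400,600),crop(t,260,90,80,120,400,600)]))
```

```text
R cmd -0.0650 act -0.0642 f panel axes [-2.1  1.  17.3] t13.7
```

View pics/c4.png

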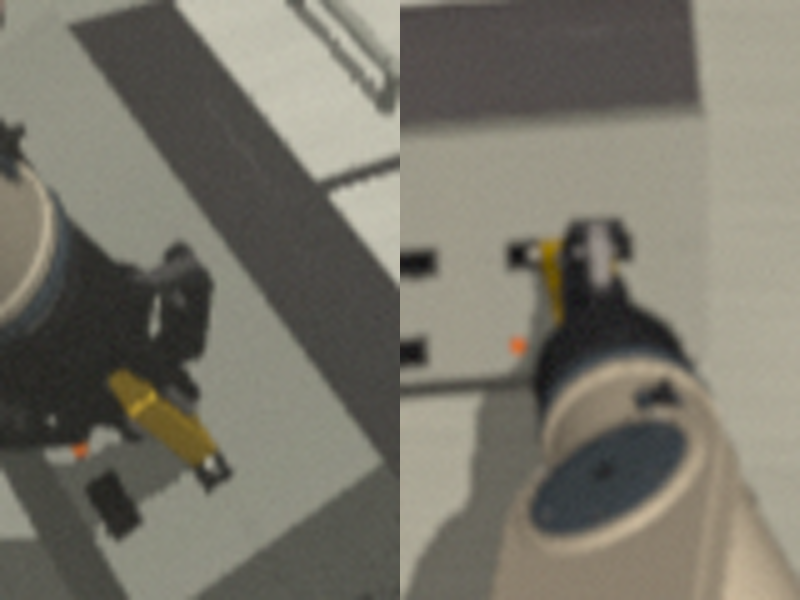

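The handle's end is at the slot mouth and it stopped hard at 65 mm, so the right slot is the open one. I'll release the gauge, back off, and turn the sign.

Run:
```python
from m import *
eoat.move_gripper(.06); 
bot.servo_line(tcp("R",.04),velocity=.12)
stat()
t=camrig.read_camera("top")["frame"][:,:,::-1]
eoat.move_gripper(0,40)
A=np.array([.480,.3468]);q0=frame(0,0)[0];Z=.115;r=.038
def P(th,m=0,z=Z):
    e=np.array([np.sin(th),-np.cos(th)]);n=np.array([-np.cos(th),-np.sin(th)])
    h=.0145*abs(np.cos(th))+.011*abs(np.sin(th))
    return np.r_[A+e*r+n*(.004+h+m),z]
bot.reach(P(0,.025,.24),q0)
bot.servo_line(P(0,.025),velocity=.15)
f0=bot.get_obs()["wrist_force"]
for th in np.linspace(0,np.pi,15): bot.servo_line(P(th),velocity=.08)
for k in range(1,11):
    f=bot.get_obs()["wrist_force"]-f0
    if f[0]>6: break
    bot.servo_line(P(np.pi,-.0015*k),velocity=.05)
print(k,f);stat()
bot.servo_line(P(np.pi,.03),velocity=.12)
bot.servo_line(P(np.pi,.03,.25),velocity=.2)
bot.reach([.40,.45,.30],q0);stat()
t=camrig.read_camera("top")["frame"][:,:,::-1];s=camrig.read_camera("side")["frame"][:,:,::-1]
cv2.imwrite("pics/c5.png",np.vstack([np.hstack([crop(s,275,120,80,60,400,300),crop(t,260,110,80,60,400,300)]),np.hstack([crop(s,165,85,80,60,400,300),crop(t,85,180,80,60,400,300)])]))
cv2.imwrite("pics/side1.png",crop(s,0,0,512,384,800,600))
```

```text
t15.3 F [ 0.5 -0.1 -0.4] w0.0601 grip0 [ 0.5906 -0.1084  0.2484]
1 [ 30.68694819 -13.38410994  25.4693887 ]
t22.8 F [ 30.3 -13.4  25.5] w0.0000 grip19 [0.5086 0.3861 0.1213]
t24.7 F [ 0.2  0.5 -0.4] w0.0003 grip0 [0.3996 0.4499 0.2991]
```

View pics/c5.png

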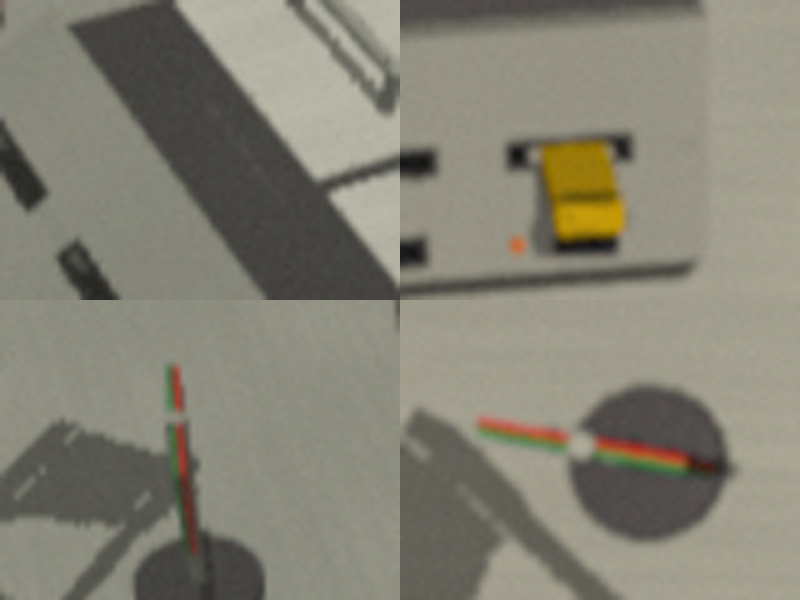

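View pics/side1.png

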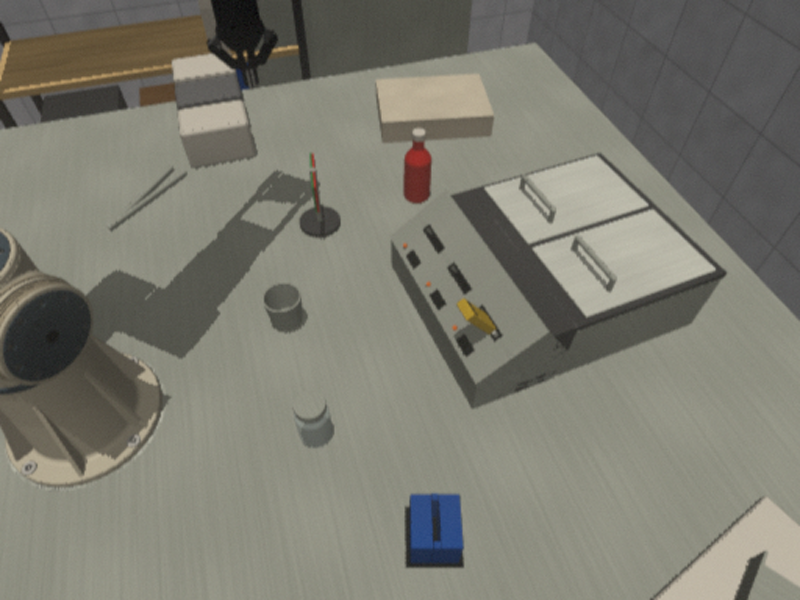

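The gauge is standing with its handle against the panel, and the other objects haven't moved. The green side now faces the robot, but the sign is about 10° off square. The 30 N reading suggests it reached its stop, so I'll check with a gentle push.

Run:
```python
from m import *
q0=frame(0,0)[0];y=.347+.047
bot.reach([.535,y,.24],q0);bot.servo_line([.535,y,.115],velocity=.15)
f0=bot.get_obs()["wrist_force"]
x=.52;bot.servo_line([x,y,.115],velocity=.1)
while x>.485:
    x-=.001;bot.servo_line([x,y,.115],velocity=.03)
    o=bot.get_obs();f=o["wrist_force"]-f0
    print("%.3f"%x,np.round(f,1),np.round(o["position"],4))
    if f[0]>8: break
bot.servo_line([.535,y,.115],velocity=.12);bot.servo_line([.535,y,.25],velocity=.2)
bot.reach([.40,.45,.30],q0);stat()
t=camrig.read_camera("top")["frame"][:,:,::-1]
cv2.imwrite("pics/c6.png",crop(t,85,180,80,60,800,600))
```

```text
0.519 [ 2.3 -0.1  5.8] [0.5202 0.3946 0.1163]
0.518 [ 6.  -0.9  3.6] [0.52   0.3946 0.1164]
0.517 [ 8.5 -0.7  3.4] [0.5197 0.3946 0.1167]
t29.3 F [ 0.4 -0.1 -0.2] w0.0005 grip0 [0.3997 0.4499 0.2991]
```

View pics/c6.png

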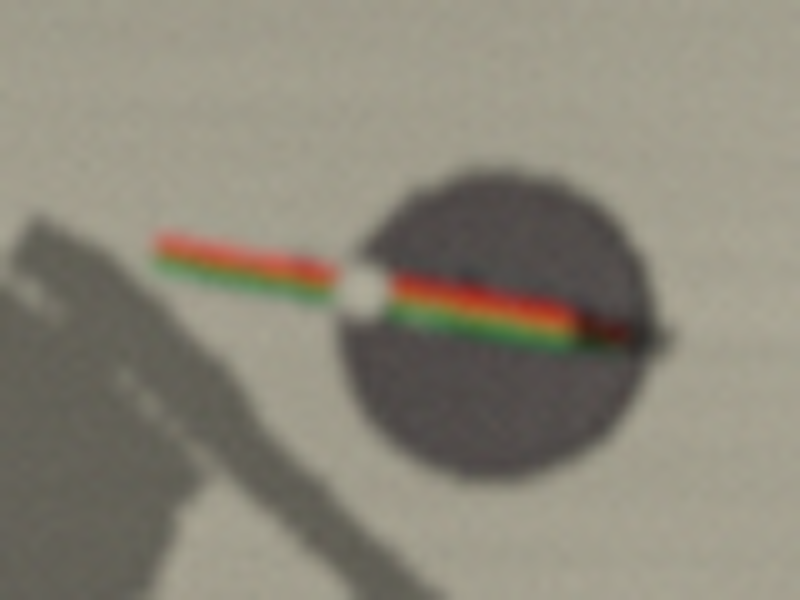

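It resists 8 N (0.4 N m) without moving, which points to the stop. As an independent check I'll push the other half from the robot's side.

Run:
```python
from m import *
q1=frame(-.165,0)[0];z=.125
n=np.array([np.cos(.165),-np.sin(.165),0]);b=np.array([.480,.347,z])+.045*np.array([-np.sin(.165),-np.cos(.165),0])
up=np.array([0,0,.12])
bot.reach(b-.045*n+up,q1);bot.servo_line(b-.045*n,velocity=.15)
f0=bot.get_obs()["wrist_force"];s=.03
while s>.0:
    s-=.001;bot.servo_line(b-s*n,velocity=.03)
    o=bot.get_obs();f=o["wrist_force"]-f0
    if abs(f@n)>1: print("%.3f"%s,np.round(f,1),"%.4f"%((b-o["position"])@n))
    if f@n<-8: break
bot.servo_line(b-.045*n,velocity=.12);bot.servo_line(b-.045*n+up,velocity=.2)
bot.reach([.35,.45,.30],q1);stat()
t=camrig.read_camera("top")["frame"][:,:,::-1]
cv2.imwrite("pics/c7.png",cv2.resize(t,(800,600)))
```

```text
0.019 [-4.6  0.3  2.2] 0.0194
0.018 [-7.4  2.4  4.7] 0.0191
0.017 [-11.3   2.9   5.9] 0.0189
t36.5 F [ 0.2 -1.1  0. ] w0.0008 grip0 [0.3497 0.4493 0.2985]
```

View pics/c7.png

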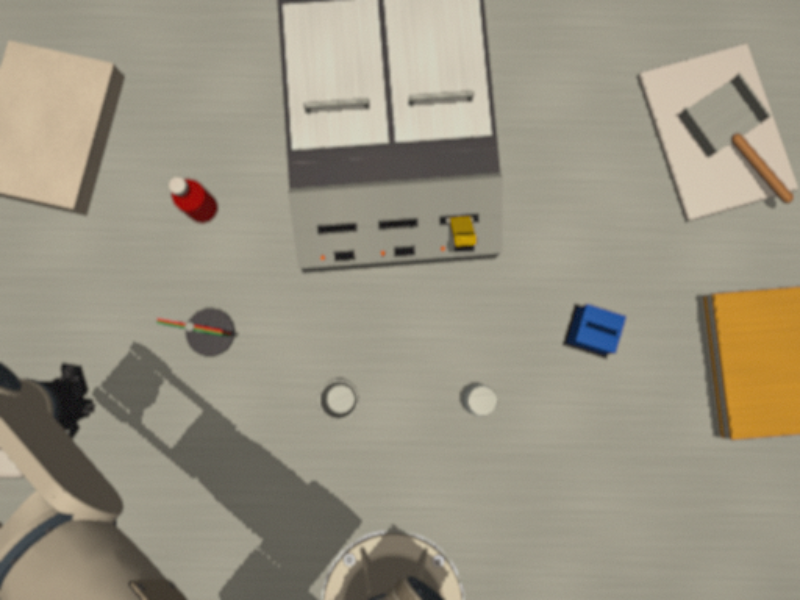

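The sign also resists from the other side, so it is at its stop with green facing the robot. The gauge stands in the right slot at (462,232), and the cup, shaker and sauce bottle are where they were. Handing in.

```bash
python3 -c "
from workcell import bot, camrig, eoat
print(bot.hand_in())"
```

```text
the job is handed in; nothing more can be done
None
```

The job is handed in: the gauge stands fully seated in the right slot (the first one tried), and the sign is turned to its stop with green facing the robot and the bystanders untouched; one risk is that the first push on the sign reached about 42 N in total at the wrist, against a 40 N limit that applies only if the gripper's body, rather than the fingers, was touching.

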